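# Catch the falling lid of the cuvette case and lower it shut

### The job

The lid of the grey cuvette case stands open, leaning back a little past upright. With a fingertip tip it forward from behind and let it go, so that it falls on its own; catch it from underneath on the outside of a finger while it is still well open, and ease it slowly down until it is fully shut, without letting it slap, then draw the hand clear. Do not pinch the lid, and leave the bottle, vial, slide box and timer round it where they stand.

Things in the scene. Friction and masses are not known exactly. Their poses are not given: they have to be found in the camera images.
- case: grey open-topped cuvette case, fixed to the worktop, 110 (x) by 160 (y) by 90 mm high; hinge knuckles stand 7 mm out behind. Origin: centre of its underside; z up; x points from the front (white label, towards the robot) to the hinged back, y along the hinge. Small cuvettes stand inside, below the rim
- lid (a joint): lid angle (rad): 0 shut (level), pi/2 upright, 1.70 leaning back on its stop, where it comes to rest at the start. Balances at about 1.51; tipped below that it falls towards the robot. A worn viscous damper slows the hinge: let go, it sinks at about 0.65*cos(angle) rad/s (factor 0.5 to 0.8), 3 to 4 s from just past balance to shut. Holding it takes about 1 N at the lip; no latch or spring
- lid_hinge (a point): midpoint of the hinge axis at the top of the back wall, 90 mm above the worktop, 55 mm behind the case's centre. The lid turns about the case's y axis through it, and its underside lies in a plane through this axis
- lid_lip (a point): middle of the lid's free front edge, on its underside, 138 mm from the hinge axis. The lid is a plate 8 mm thick, 160 mm wide and 110 mm long; at mid-width a tongue (the lip) 60 mm wide reaches 28 mm past the case's front wall when shut, 90 mm above the worktop, open beneath. With the lid on its stop this edge is 227 mm above the worktop
- lid_liner: orange underside layer of the lid, 3 mm thick, over its whole length, lip included. Origin on the hinge axis; x points from the lip towards the hinge, z out of the lid's upper face
- lid_cover: blue upper face of the lid, 2 mm thick, over its whole length; it faces backwards while the lid is open. Same frame as the liner
- bottle: loose brown bottle with a blue cap, 47 mm diameter, 98 mm tall, beside the case; origin at the centre of its underside. Leave alone
- vial: loose small dark vial with a white cap, 33 mm diameter, 73 mm tall, beside the case on the other side; origin at the centre of its underside. Leave alone
- slides: loose small blue and white slide box, 32x82x30 mm, behind the case; origin at the centre of its underside. Leave alone
- timer: loose flat white timer, 62x66x18 mm, in front of the case and to its left; origin at the centre of its underside. Leave alone

How it is judged:
By the outcome, as a careful person would: the job done as asked, in the order asked, and still so for the second after the job is handed in, with the robot touching nothing.
It also fails if it takes over 48 s, if anything falls off the work surface, if the arm or the gripper's body presses on something with over 40 N, if the wrist force passes 120 N, or if a joint passes its speed limit or range.

### The arm

A 6-joint arm with a two-finger parallel gripper is mounted at the origin on a cart in front of the work surface, level with it; the furniture and walls round the work are solid. World frame = base frame: x ahead of the robot, y to its left, z up, the work surface at z = 0. Lengths are in m, angles in rad, forces in N, time in s.
With the tool pointing down it reaches from about 0.15 to 0.775 m from the base axis. Payload 6.1 kg.
Tool frame: the origin (TCP) lies between the finger pads; the fingertips stand ahead of it and the grasp point (between the pads) lies 6 mm ahead of it (arm.tips_ahead is the z of the fingertips in the tool frame, in m); z points along the fingers, y is the line along which they close (so a half turn about z gives the same grasp; the last joint's range is limited). The gripper opens to 85 mm and grips with 20 to 120 N. Pads are 22 mm wide; open, the fingers measure 114 mm over their backs; the gripper's body (76 mm by 85 mm) begins 54 mm behind the grasp point. The pads swing forward as they close: fully open they stand 13 mm farther back than shut.
Start: joints at [1.115, 0.126, -0.04, 1.405, 0, 1.571], TCP at [0.231, 0.471, 0.256] pointing down, gripper open.
Joint ranges: [-2.72, 2.72], [-0.95, 1.95], [-1.27, 1.35], [-1.78, 2.02], [-1.46, 1.47], [-3.14, 3.14]. Speed limits (rad/s): [2.39, 2.39, 3.01, 3.14, 3.14, 3.14].

### API

Orientations are given as [roll, pitch, yaw] about the fixed x, y, z axes, in that order (R = Rz(yaw) Ry(pitch) Rx(roll)).
In Python, from rig import monitor, snapshot, workorder, arm gives the robot as it stands. The module is installed in compiled form; this text tells all that it offers.
- The arm moves only by the shell command python3 -m handwheel 'ROWS' [FORCE]. ROWS is JSON, a list of rows, each a list of 3 entries, a list of its own where there are three numbers: the shift along the tool's x, y, z in cm, then the turn, a rotation vector about the tool's x, y, z in rad, then the finger opening in cm, from 0 to 8.54. A call has 1 to 20 rows; each row shifts and turns the commanded pose from where the row before left it, along the tool's axes as they then stand; what a row does not reach is not made up. A row lasts 1/12 s, in which the tool goes at most 41.7 mm and 7.16 degrees, less where a joint would pass 70% of its speed; a pose out of reach is approached as far as the arm can. A call with a gripper value outside its range is refused whole. The fingers move at their own pace and stop on an object; FORCE is the grip in N (left out, the last holds). Time passes only in rows, so rows that do not move let the fingers close. It gives the time, the measured TCP pose, the force, the opening and the grip force at its end, in the units of the state.
- monitor.observe(): the state, without advancing time (a new reading comes with each control period).
- snapshot(name): name is "side" or "top"; returns a dict with "frame" (480x640x3 uint8, red, green, blue), "fx", "fy", "cx", "cy" (pixels), "R" (3x3) and "t" (3): a world point X has camera coordinates R X + t. Camera axes: x right, y down, z forward; pixel columns grow to the right and rows downward; lengths in m; the calibration is good to about 2 mm. A picture is of the moment at which its call begins. There is no depth.
- workorder.close_job(): hands the job in; it is judged then, once.
The state is a dict: "t": time; "joint_pos": joint angles; "qd": joint speeds; "tau": joint torques, N m; "position": TCP position; "tool_rot": TCP orientation; "ft_force": force on the tool from outside, world axes, zero at the start; "ft_torque": the same for the moment, N m; "gripper_width": finger opening in m; "finger_force": force on a finger pad.
Only numpy, scipy, OpenCV 4.12 (cv2) and the standard library are available. Lean on these libraries where they do the work, as an engineer would, in place of code of your own. Each camera call takes 0.05 s, during which the arm holds its last target. There are 200 camera calls.

## Working session

There is one attempt and no reset: what is moved stays moved. The work goes in short steps, Python scripts to look and compute and a shell command to move; the robot and the scene stay as the last step left them, time stands still between calls to the robot, and variables do not carry over. Pictures are saved under pics/ and viewed, at most 12 in all, crops included, and the job is handed in when it is done.

```bash
mkdir -p pics
python3 - <<'E'
from rig import monitor, snapshot, arm
import cv2,numpy as np,pickle
s=monitor.observe();print(s); print(arm.tips_ahead)
d={}
for n in("side","top"):
    c=snapshot(n);d[n]=c;cv2.imwrite(f"pics/{n}0.png",c["frame"][...,::-1])
    print(n,c["fx"],c["fy"],c["cx"],c["cy"],np.round(c["R"],4).tolist(),np.round(c["t"],4).tolist())
pickle.dump(d,open("cams.pkl","wb"))
E
```

```text
{'t': 0.0, 'joint_pos': array([ 1.11500454e+00,  1.26398492e-01, -4.06131469e-02,  1.40539488e+00,
        1.82387325e-07,  1.57079850e+00]), 'qd': array([-9.59740608e-05,  5.79108964e-04, -3.94173659e-04,  1.20928855e-03,
        5.28652992e-04,  1.56541284e-03]), 'tau': array([-1.32550391e-03, -4.35914111e+01,  3.52924454e+01,  1.71884213e-02,
       -7.24628933e-06, -4.64884920e-06]), 'position': array([0.23092976, 0.47107533, 0.25551638]), 'tool_rot': array([-3.13998246e+00, -1.78884314e-07,  2.68579869e+00]), 'ft_force': array([ 0.48860099, -0.16644675, -0.5785193 ]), 'ft_torque': array([-0.00192609,  0.0055199 ,  0.03198676]), 'finger_force': 0.0, 'gripper_width': 0.08514676578458094}
0.025
side 555.5641609725675 555.5641609725675 310.28315227364527 237.93123682482818 [[-0.9985, -0.0547, 0.0039], [-0.0389, 0.6562, -0.7536], [0.0387, -0.7526, -0.6573]] [0.5256, -0.0221, 1.1194]
top 562.2327097274058 562.2327097274058 322.40588235150096 237.0727952070713 [[0.0295, -0.9992, 0.0271], [-0.9944, -0.0321, -0.1008], [0.1016, -0.0239, -0.9945]] [0.1116, 0.5052, 1.0134]
```

View pics/side0.png

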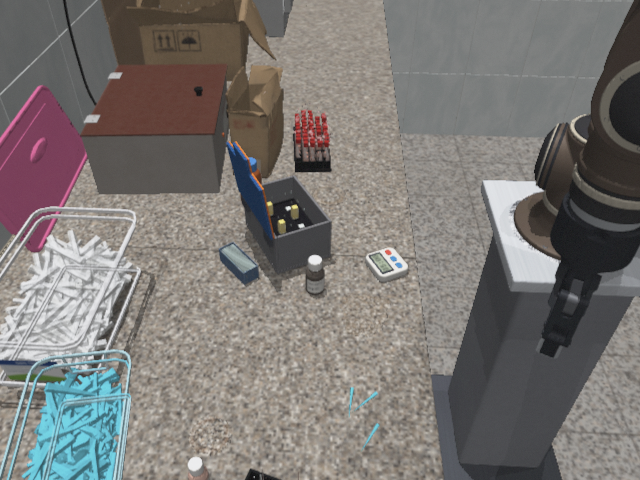

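View pics/top0.png

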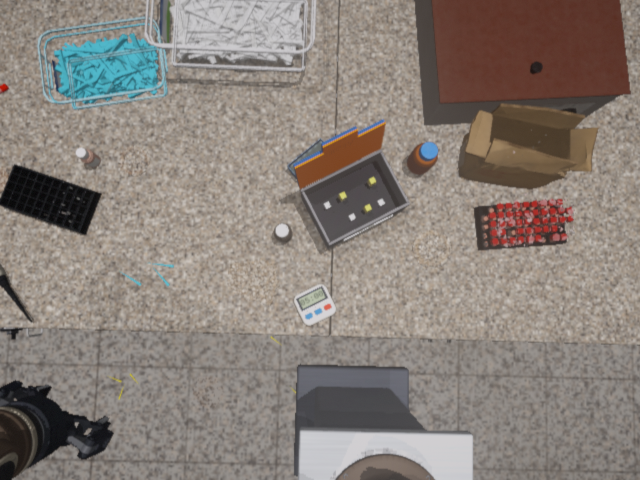

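The side view shows the case at about (290,220) with its lid open. In the top view, the case is at about (353,200), the timer at (315,305), the vial at (283,233), the bottle at (425,157), and the slide box is partly hidden behind the lid at (310,160). I'll zoom in on these.

Run:
```python
import cv2,numpy as np,pickle
d=pickle.load(open("cams.pkl","rb"))
a=d["top"]["frame"][110:260,260:460,::-1];b=d["side"]["frame"][130:310,200:420,::-1]
cv2.imwrite("pics/tz.png",cv2.resize(a,None,fx=4,fy=4,interpolation=cv2.INTER_CUBIC))
cv2.imwrite("pics/sz.png",cv2.resize(b,None,fx=3.3,fy=3.3,interpolation=cv2.INTER_CUBIC))
```

```text
(no output)
```

View pics/tz.png

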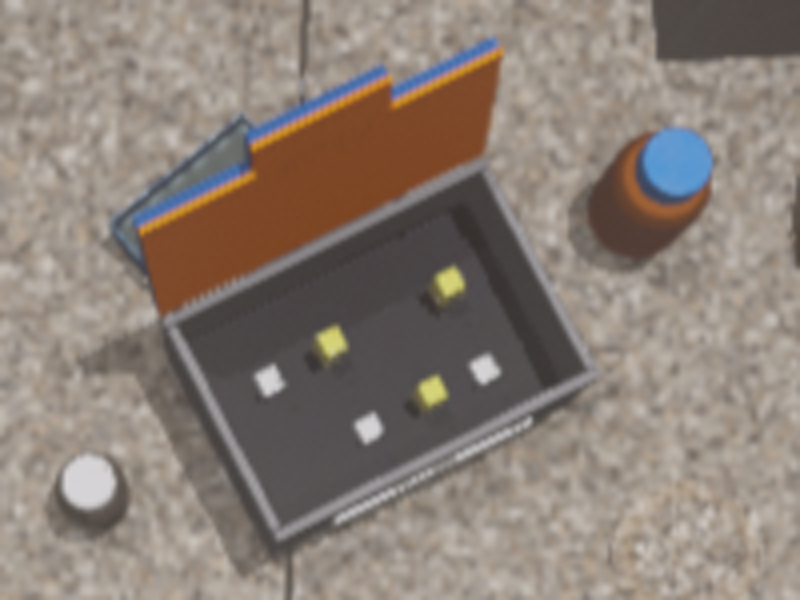

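View pics/sz.png

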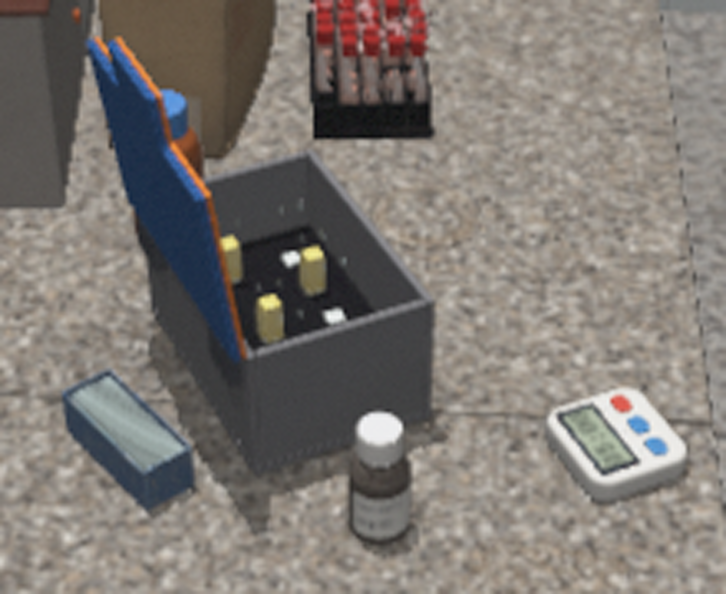

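Top zoom, case rim corners: (170,318), (485,165), (597,372) and (280,540). Side zoom, rim corners: (432,300), (245,355) and (308,155). The lid leans back, and the slide box sits behind it to the left. Next I'll fit the case pose.

```bash
cat > h.py <<'E'
import numpy as np,pickle,cv2
from scipy.optimize import least_squares
from scipy.spatial.transform import Rotation as Ro
d=pickle.load(open("cams.pkl","rb"))
def proj(n,X):
    c=d[n];p=c["R"]@np.asarray(X,float)+np.ravel(c["t"]);return np.array([c["fx"]*p[0]/p[2]+c["cx"],c["fy"]*p[1]/p[2]+c["cy"]])
def atz(n,uv,z):
    c=d[n];r=c["R"].T@np.array([(uv[0]-c["cx"])/c["fx"],(uv[1]-c["cy"])/c["fy"],1]);o=-c["R"].T@np.ravel(c["t"]);return o+r*(z-o[2])/r[2]
T=lambda u,v:np.array([260+u/4,110+v/4]); S=lambda u,v:np.array([200+u/3.3,130+v/3.3])
E
python3 - <<'E'
from h import *
obs=[("top",T(170,318),(.055,.08)),("top",T(485,163),(.055,-.08)),("top",T(597,372),(-.055,-.08)),("top",T(280,542),(-.055,.08)),
("side",S(432,300),(-.055,.08)),("side",S(245,357),(.055,.08)),("side",S(308,154),(-.055,-.08))]
def w(p,q,z): c,s=np.cos(p[2]),np.sin(p[2]);return [p[0]+c*q[0]-s*q[1],p[1]+s*q[0]+c*q[1],z]
f=lambda p:np.concatenate([proj(n,w(p,q,.09))-uv for n,uv,q in obs])
r=least_squares(f,[.45,-.05,.45],loss="soft_l1");p=r.x;print("case",p,"deg",np.degrees(p[2]));print(np.round(r.fun.reshape(-1,2) if r.fun.size==14 else r.fun,1))
np.save("case.npy",p)
L=.138;a=1.70
for y in(.03,-.03):
    # underside lip corner and cover corner
    for th in(0,.008):
        X=w(p,(.055-L*np.cos(a)+th*np.sin(a),y),.09+L*np.sin(a)+th*np.cos(a));
        print(y,th,np.round(X,3),"top",(proj("top",X)-[260,110])*4,"side",(proj("side",X)-[200,130])*3.3)
for n,uv,z in(("timer",(315,305),.018),("vial",T(90,483),.073),("bottle",T(677,163),.098),("slides nearL",T(113,225),.03)):
    X=atz("top",uv,z); c,s=np.cos(p[2]),np.sin(p[2]);v=X[:2]-p[:2];print(n,X.round(3),"case frame",(c*v[0]+s*v[1]).round(3),(-s*v[0]+c*v[1]).round(3))
E
```

```text
case [0.56864324 0.07375864 0.50599944] deg 28.991632132132917
[[-2.6 -0.7]
 [-0.3 -2.7]
 [ 1.1  0.1]
 [-1.1 -0.7]
 [ 1.  -0.8]
 [ 0.8 -0.6]
 [ 1.2 -2.8]]
0.03 0 [0.618 0.135 0.227] top [251.79683188 146.54916054] side [163.13191603  92.57992323]
0.03 0.008 [0.625 0.139 0.226] top [242.08349771 128.91657759] side [147.98490356  98.24210806]
-0.03 0 [0.647 0.083 0.227] top [392.54434253  76.41368603] side [120.4593462   34.16174327]
-0.03 0.008 [0.654 0.087 0.226] top [382.60873027  59.00275431] side [105.88394874  39.45466076]
timer [0.377 0.137 0.018] case frame -0.137 0.148
vial [0.505 0.199 0.073] case frame 0.005 0.14
bottle [ 0.652 -0.053  0.098] case frame 0.011 -0.152
slides nearL [0.631 0.195 0.03 ] case frame 0.113 0.076
```

The case is at (0.569, 0.074) with yaw 29°, and the predicted lip corners match the picture to 1–2 mm. I'll close the fingers, lift, turn the tool to the case's axes and travel to above and behind the lid.

```bash
python3 -m handwheel '[[[0,0,-1.2],[0,0,0.1015],0],[[0,0,-1.2],[0,0,0.1015],0],[[0,0,-1.2],[0,0,0.1015],0],[[0,0,-1.2],[0,0,0.1015],0],[[0,0,-1.2],[0,0,0.1015],0],[[0,0,-1.2],[0,0,0.1015],0],[[-3,1.2,0],[0,0,0],0],[[-3.4,1.4,0],[0,0,0],0],[[-3.4,1.4,0],[0,0,0],0],[[-3.4,1.4,0],[0,0,0],0],[[-3.4,1.4,0],[0,0,0],0]]' 30
python3 -c "
from rig import monitor;s=monitor.observe();print(s['t'],s['joint_pos'],s['position'],s['tool_rot'],s['gripper_width'])"
```

```text
t: 1.02
position: [0.3719, 0.3579, 0.328]
tool_rot: [-3.141, 0.0, 2.077]
ft_force: [1.0, 0.7, 0.2]
gripper_width: -0.0001
finger_force: 0.0
1.0167 [7.66198449e-01 1.21409368e-01 1.12515461e-01 1.56253091e+00
 2.53080023e-06 1.83045406e+00] [0.37190387 0.35789126 0.32797355] [-3.14098459e+00  1.58917868e-04  2.07733709e+00] -5.936417558419902e-05
```

```bash
cat >> h.py <<'E'
p=np.load("case.npy") if __import__("os").path.exists("case.npy") else None
c=np.array([np.cos(p[2]),np.sin(p[2]),0]);yv=np.array([-c[1],c[0],0]);zv=np.array([0,0,1.])
H=np.array([p[0],p[1],.09])+.055*c
def pose(phi,tipx,tipz):  # tip centre in hinge frame (x back,z up), finger pitch phi
    z=c*np.cos(phi)-zv*np.sin(phi);y=c*np.sin(phi)+zv*np.cos(phi)
    return H+c*tipx+zv*tipz-.025*z, np.stack([np.cross(y,z),y,z],1)
def under(th,phi,r=.117,gap=0.,half=.0145):  # tip whose upper back corner lies at r on underside plane
    n=np.array([-np.sin(th),-np.cos(th)]);q=r*np.array([-np.cos(th),np.sin(th)])+n*gap
    q=q-half*np.array([np.sin(phi),np.cos(phi)]);return pose(phi,*q)
def delta(A,B):
    return (A[1].T@(B[0]-A[0])*100).round(2),Ro.from_matrix(A[1].T@B[1]).as_rotvec().round(3)
def now():
    from rig import monitor
    s=monitor.observe();R=Ro.from_euler("xyz",s["tool_rot"]).as_matrix()
    return s,(np.array(s["position"]),R)
E
python3 - <<'E'
from h import *
s,A=now()
print(delta(A,pose(np.pi/2,.058,.150)),delta(A,pose(np.pi/2,.058,.112)))
E
```

```text
(array([-34.4 ,  14.72,   6.29]), array([-0.001,  0.   ,  0.001])) (array([-34.39,  14.72,  10.09]), array([-0.001,  0.   ,  0.001]))
```

```bash
python3 -m handwheel '[[[-3.4,1.45,0],[0,0,0],0],[[-3.4,1.45,0],[0,0,0],0],[[-3.4,1.45,0],[0,0,0],0],[[-3.4,1.45,0],[0,0,0],0],[[-3.4,1.45,0],[0,0,0],0],[[-3.4,1.45,0],[0,0,0],0],[[-3.4,1.45,0],[0,0,0],0],[[-3.4,1.45,0],[0,0,0],0],[[-3.4,1.45,0],[0,0,0],0],[[-3.4,1.45,1],[0,0,0],0],[[0,0,1.7],[0,0,0],0],[[0,0,1.7],[0,0,0],0],[[0,0,1.7],[0,0,0],0],[[0,0,0],[0,0,0],0]]'
python3 - <<'E'
from h import *
from rig import snapshot
s,A=now();print(s["joint_pos"].round(3))
print(delta(A,pose(np.pi/2,.058,.112)))
a=[cv2.resize(snapshot(n)["frame"][y:y+180,x:x+200,::-1],None,fx=2,fy=2,interpolation=cv2.INTER_CUBIC) for n,y,x in(("top",70,250),("side",90,170))]
cv2.imwrite("pics/a.png",np.hstack(a))
E
```

```text
t: 2.18
position: [0.6617, 0.1314, 0.2625]
tool_rot: [-3.135, -0.002, 2.076]
ft_force: [0.2, 0.2, -0.6]
gripper_width: 0.0003
finger_force: 0.0
[0.196 0.432 0.378 1.524 0.    1.261]
(array([-0.54,  0.39,  3.55]), array([-0.007, -0.002, -0.001]))
```

View pics/a.png

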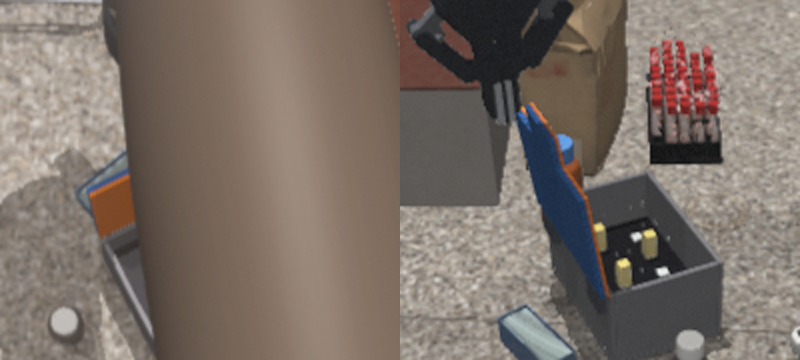

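The closed fingers hang just behind the lip, with the tip at about (505,118) in the right crop, and the lid is untouched. Before tipping I'll check that the arm can reach the later poses, using a quick planar fit.

Run:
```python
from h import *
D=[(.1264,-.0406,.52466,.2555),(.1214,.1125,.5162,.3280),(.432,.378,.67462,.2625)]
A=[];b=[]
for q2,q3,r,z in D:
    A+=[[np.sin(q2),np.cos(q2-q3),1,0],[np.cos(q2),-np.sin(q2-q3),0,1]];b+=[r,z]
x,res,_,_=np.linalg.lstsq(np.array(A),np.array(b),rcond=None);print(x,res)
L1,L2,a,bb=x
from scipy.optimize import least_squares
for W in(.2,.25,.3):
  for th,phi in((1.,.95),(.5,.55),(0,0),(0,.2),(0,.4),(0,.6)):
    P,R=under(th,phi); wr=P-W*R[:,2]; 
    r=np.hypot(wr[0],wr[1])
    f=lambda q:[L1*np.sin(q[0])+L2*np.cos(q[0]-q[1])+a-r,L1*np.cos(q[0])-L2*np.sin(q[0]-q[1])+bb+W-wr[2]]
    s=least_squares(f,[.3,-.5],bounds=([-.95,-1.27],[1.95,1.35]))
    print(W,th,phi,P.round(3),wr.round(3),s.x.round(2),round(s.cost**.5,3),"q4~",round(phi-s.x[0]+s.x[1],2))
```

```text
[ 0.5155304   0.45013019  0.00958596 -0.18073277] [7.54394019e-05]
0.2 1.0 0.95 [0.538 0.057 0.2  ] [0.437 0.001 0.363] [ 0.02 -0.37] 0.0 q4~ 0.56
0.2 0.5 0.55 [0.502 0.037 0.147] [ 0.353 -0.046  0.251] [-0.01 -0.69] 0.0 q4~ -0.13
0.2 0 0 [0.493 0.032 0.076] [ 0.318 -0.065  0.076] [ 0.35 -0.91] 0.0 q4~ -1.26
0.2 0 0.2 [0.49  0.03  0.081] [ 0.319 -0.065  0.12 ] [ 0.22 -0.88] 0.0 q4~ -0.9
0.2 0 0.4 [0.489 0.03  0.086] [ 0.328 -0.059  0.164] [ 0.12 -0.83] 0.0 q4~ -0.55
0.2 0 0.6 [0.489 0.03  0.092] [ 0.345 -0.05   0.205] [ 0.06 -0.76] 0.0 q4~ -0.22
0.25 1.0 0.95 [0.538 0.057 0.2  ] [ 0.411 -0.013  0.404] [-0.02 -0.43] 0.0 q4~ 0.54
0.25 0.5 0.55 [0.502 0.037 0.147] [ 0.315 -0.067  0.277] [-0.03 -0.78] 0.0 q4~ -0.2
0.25 0 0 [0.493 0.032 0.076] [ 0.274 -0.09   0.076] [ 0.49 -1.  ] 0.0 q4~ -1.49
0.25 0 0.2 [0.49  0.03  0.081] [ 0.276 -0.088  0.13 ] [ 0.3  -0.98] 0.0 q4~ -1.08
0.25 0 0.4 [0.489 0.03  0.086] [ 0.288 -0.082  0.184] [ 0.15 -0.93] 0.0 q4~ -0.67
0.25 0 0.6 [0.489 0.03  0.092] [ 0.309 -0.07   0.233] [ 0.05 -0.85] 0.0 q4~ -0.29
0.3 1.0 0.95 [0.538 0.057 0.2  ] [ 0.386 -0.028  0.444] [-0.06 -0.49] 0.0 q4~ 0.52
0.3 0.5 0.55 [0.502 0.037 0.147] [ 0.278 -0.087  0.304] [-0.05 -0.87] 0.0 q4~ -0.28
0.3 0 0 [0.493 0.032 0.076] [ 0.23  -0.114  0.076] [ 0.68 -1.06] 0.0 q4~ -1.75
0.3 0 0.2 [0.49  0.03  0.081] [ 0.233 -0.112  0.14 ] [ 0.42 -1.06] 0.0 q4~ -1.29
0.3 0 0.4 [0.489 0.03  0.086] [ 0.248 -0.104  0.203] [ 0.2  -1.01] 0.0 q4~ -0.81
0.3 0 0.6 [0.489 0.03  0.092] [ 0.273 -0.09   0.262] [ 0.05 -0.93] 0.0 q4~ -0.38
```

Everything is reachable if I finish with the tool tilted down about 25°. Now I'll go down behind the lip and push most of the way, to just before the balance point.

```bash
python3 -m handwheel '[[[-0.2,0,1.2],[0,0,0],0],[[-0.2,0,1.2],[0,0,0],0],[[-0.1,0,1.2],[0,0,0],0],[[0,-0.3,0],[0,0,0],0],[[0,-0.3,0],[0,0,0],0],[[0,-0.3,0],[0,0,0],0],[[0,-0.3,0],[0,0,0],0],[[0,-0.3,0],[0,0,0],0],[[0,-0.3,0],[0,0,0],0],[[0,-0.3,0],[0,0,0],0],[[0,-0.3,0],[0,0,0],0],[[0,-0.3,0],[0,0,0],0],[[0,-0.3,0],[0,0,0],0],[[0,-0.3,0],[0,0,0],0],[[0,0,0],[0,0,0],0]]'
python3 - <<'E'
from h import *
from rig import snapshot
s,A=now()
print(delta(A,pose(np.pi/2,.0065,.112)))
f=snapshot("side")["frame"][100:280,180:420,::-1]
cv2.imwrite("pics/b.png",cv2.resize(f,None,fx=3.3,fy=3.3,interpolation=cv2.INTER_CUBIC))
for th in(1.7,1.6,1.5,1.4):
    for y in(.03,-.03):
        X=H+c*(-.138*np.cos(th))+zv*.138*np.sin(th)+yv*y; print(th,y,((proj("side",X)-[180,100])*3.3).round())
E
```

```text
t: 3.53
position: [0.6356, 0.1113, 0.2314]
tool_rot: [-3.141, -0.0, 2.077]
ft_force: [0.0, 0.2, -0.3]
gripper_width: 0.0001
finger_force: 0.0
(array([-0.04, -1.53,  0.44]), array([-0., -0., -0.]))
1.7 0.03 [229. 192.]
1.7 -0.03 [186. 133.]
1.6 0.03 [255. 183.]
1.6 -0.03 [212. 125.]
1.5 0.03 [281. 177.]
1.5 -0.03 [237. 120.]
1.4 0.03 [307. 173.]
1.4 -0.03 [262. 117.]
```

View pics/b.png

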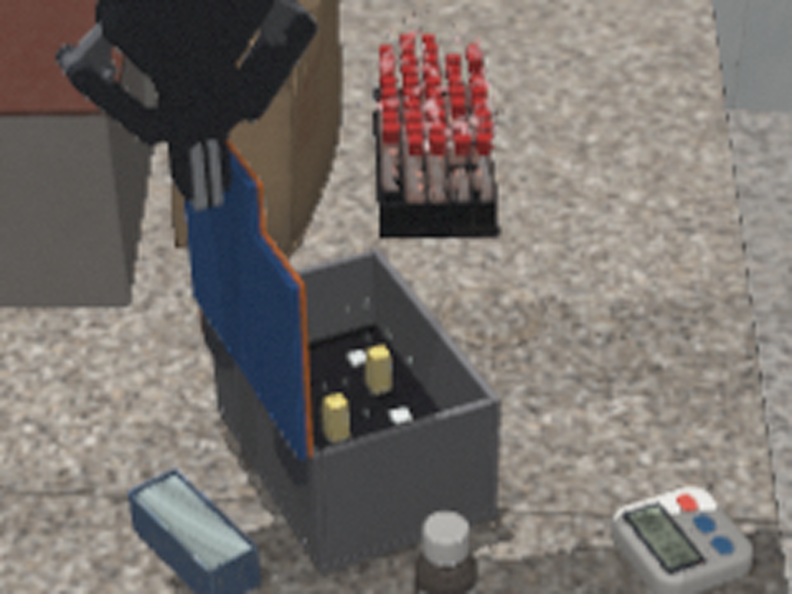

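The lid is just about upright: the lip corner is at (262,183), so the angle is about 1.57, with the finger flat behind it. I'll plan the tip-over and the crossing to the front.

Run:
```python
from h import *
s,A=now()
W=[(.0048,.108,1.571),(.021,.112,1.571),(.021,.140,1.571),(.012,.166,1.571),(-.02,.166,1.46),(-.052,.166,1.34),(-.083,.155,1.22),(-.10,.122,1.1),(-.100,.090,1.1)]
C=A
for w in W:
    B=pose(w[2],w[0],w[1]);print(w,*delta(C,B));C=B
def K(th,phi,gap=0.,s_=.018):
    n=np.array([-np.sin(th),-np.cos(th)]);q=.138*np.array([-np.cos(th),np.sin(th)])+n*gap
    q=q+s_*np.array([np.cos(phi),-np.sin(phi)])-.0145*np.array([np.sin(phi),np.cos(phi)]);return pose(phi,*q),q
for th in(1.,.95):
    B,q=K(th,1.1);print("catch",th,q.round(4),*delta(C,B))
```

```text
(0.0048, 0.108, 1.571) [-0.04 -1.72  0.83] [-0. -0. -0.]
(0.021, 0.112, 1.571) [-0.    1.62 -0.4 ] [0. 0. 0.]
(0.021, 0.14, 1.571) [ 0.  -0.  -2.8] [0. 0. 0.]
(0.012, 0.166, 1.571) [ 0.  -0.9 -2.6] [0. 0. 0.]
(-0.02, 0.166, 1.46) [ 0.   -3.48  0.02] [-0.111 -0.     0.   ]
(-0.052, 0.166, 1.34) [-0.   -3.48 -0.34] [-0.12 -0.   -0.  ]
(-0.083, 0.155, 1.22) [ 0.   -3.57  0.38] [-0.12  0.   -0.  ]
(-0.1, 0.122, 1.1) [-0.   -3.03  2.53] [-0.12 -0.    0.  ]
(-0.1, 0.09, 1.1) [ 0.   -1.45  2.85] [0. 0. 0.]
catch 1.0 [-0.0793  0.0935] [0.   2.   0.63] [0. 0. 0.]
catch 0.95 [-0.085   0.0896] [0.   1.32 0.71] [0. 0. 0.]
```

```bash
python3 -m handwheel '[[[0,-0.3,0],[0,0,0],0],[[0,-0.3,0],[0,0,0],0],[[0,-0.3,0],[0,0,0],0],[[0,-0.3,0],[0,0,0],0],[[0,-0.3,0],[0,0,0],0],[[0,-0.2,0],[0,0,0],0],[[0,1.6,0],[0,0,0],0],[[0,0,-2.6],[0,0,0],0],[[0,0,-2.6],[0,0,0],0],[[0,-0.9,0],[0,0,0],0],[[0,-3.5,0],[-0.11,0,0],0],[[0,-3.5,-0.35],[-0.12,0,0],0],[[0,-3.55,0.4],[-0.12,0,0],0],[[0,-3,2.5],[-0.12,0,0],0],[[0,-1.45,2.85],[0,0,0],0]]'
python3 - <<'E'
from h import *
from rig import snapshot
s,A=now()
B=pose(1.1,-.1,.09);print(delta(A,B), s["joint_pos"].round(2))
f=snapshot("side")["frame"][100:280,180:420,::-1]
cv2.imwrite("pics/c.png",cv2.resize(f,None,fx=3.3,fy=3.3,interpolation=cv2.INTER_CUBIC))
for th in(1.4,1.3,1.2,1.1,1.0,.9):
    for y in(.03,-.03):
        X=H+c*(-.138*np.cos(th))+zv*.138*np.sin(th)+yv*y; print(th,y,((proj("side",X)-[180,100])*3.3).round())
E
```

```text
t: 4.83
position: [0.5221, 0.05, 0.2115]
tool_rot: [2.723, -0.002, 2.073]
ft_force: [-1.0, -0.3, -1.6]
gripper_width: -0.0
finger_force: 0.0
(array([-0.18, -0.75,  0.67]), array([-0.052, -0.   , -0.004])) [-0.01 -0.15 -0.48  0.87  0.2   1.1 ]
1.4 0.03 [307. 173.]
1.4 -0.03 [262. 117.]
1.3 0.03 [332. 172.]
1.3 -0.03 [286. 116.]
1.2 0.03 [357. 174.]
1.2 -0.03 [310. 118.]
1.1 0.03 [380. 177.]
1.1 -0.03 [332. 122.]
1.0 0.03 [401. 183.]
1.0 -0.03 [353. 128.]
0.9 0.03 [421. 191.]
0.9 -0.03 [373. 136.]
```

View pics/c.png

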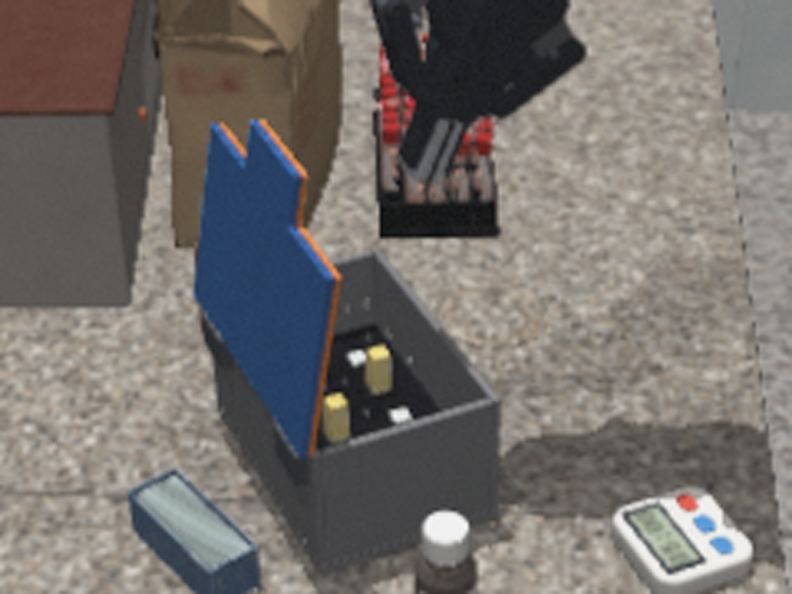

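The lid has been tipped to about 1.41 (near lip corner at (305,175)) and is falling freely, with the hand already in front of it. I'll let the arm settle for one row, then work out the catch pose.

```bash
cat >> h.py <<'E'
def K(th,phi,gap=0.,s_=.018):
    n=np.array([-np.sin(th),-np.cos(th)]);q=.138*np.array([-np.cos(th),np.sin(th)])+n*gap
    q=q+s_*np.array([np.cos(phi),-np.sin(phi)])-.0145*np.array([np.sin(phi),np.cos(phi)]);return pose(phi,*q)
E
python3 -m handwheel '[[[0,0,0],[0,0,0],0],[[0,0,0],[0,0,0],0]]'
python3 - <<'E'
from h import *
s,A=now()
for th in (1.1,1.05,1.): print(th,delta(A,K(th,.45+.65*th)))
E
```

```text
t: 5.05
position: [0.5312, 0.052, 0.2163]
tool_rot: [2.723, -0.001, 2.076]
ft_force: [0.4, -0.7, 1.2]
gripper_width: -0.0001
finger_force: 0.0
1.1 (array([0.09, 1.68, 1.04]), array([ 0.012, -0.001, -0.001]))
1.05 (array([0.09, 0.97, 1.14]), array([-0.02 , -0.001, -0.001]))
1.0 (array([0.09, 0.27, 1.27]), array([-0.053, -0.001, -0.001]))
```

```bash
python3 -m handwheel '[[[0.1,0.5,0.6],[-0.02,0,0],0],[[0,0.5,0.55],[0,0,0],0],[[0,0,0],[0,0,0],0],[[0,0,0],[0,0,0],0],[[0,0,0],[0,0,0],0],[[0,0,0],[0,0,0],0],[[0,0,0],[0,0,0],0],[[0,0,0],[0,0,0],0],[[0,0,0],[0,0,0],0],[[0,0,0],[0,0,0],0],[[0,0,0],[0,0,0],0],[[0,0,0],[0,0,0],0],[[0,0,0],[0,0,0],0],[[0,0,0],[0,0,0],0],[[0,0,0],[0,0,0],0],[[0,0,0],[0,0,0],0]]'
python3 - <<'E'
from h import *
from rig import snapshot
s,A=now()
print(delta(A,K(1.05,1.1325)))
f=snapshot("side")["frame"][100:280,180:420,::-1]
cv2.imwrite("pics/d.png",cv2.resize(f,None,fx=3.3,fy=3.3,interpolation=cv2.INTER_CUBIC))
E
```

```text
t: 6.38
position: [0.5414, 0.0595, 0.2077]
tool_rot: [2.705, -0.002, 2.076]
ft_force: [0.1, 1.2, 0.3]
gripper_width: 0.0001
finger_force: 0.0
(array([-0.07,  0.18, -0.16]), array([-0.002, -0.002, -0.002]))
```

View pics/d.png

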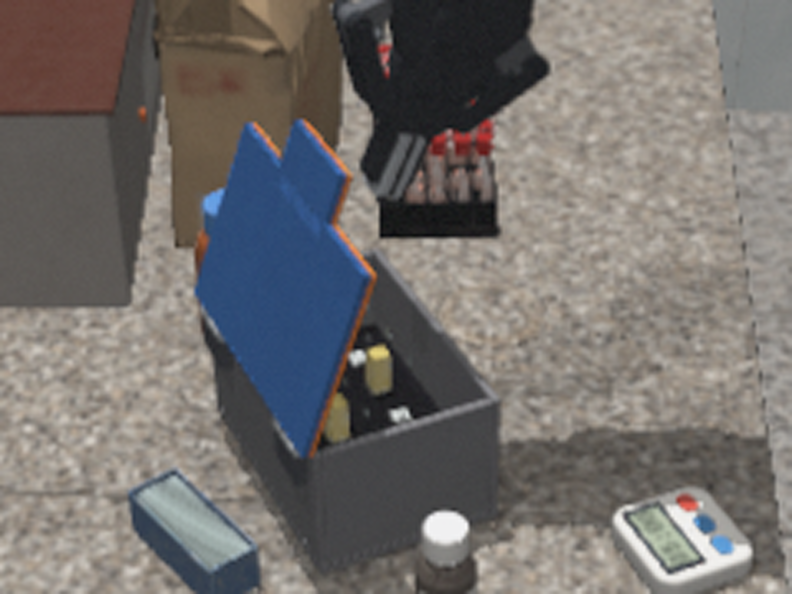

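The lid is at about 1.22 (near lip corner at (350,177)) and still sinking freely towards the waiting finger. I'll wait for contact and track the angle numerically from the rightmost pixel of the blue cover.

```bash
cat >> h.py <<'E'
def ang(fr=None):
    from rig import snapshot
    f=snapshot("side")["frame"].astype(int)
    m=((f[...,2]>f[...,0]+60)&(f[...,2]>90)).astype(np.uint8)
    n,l,st,_=cv2.connectedComponentsWithStats(m);L=l[np.array([225,215,205]),np.array([265,265,265])];k=1+np.argmax(st[1:,4])
    ux=st[k,0]+st[k,2]-.5
    g=np.linspace(-.05,1.6,331)
    def mx(t):
        return max(proj("side",H+c*(-r*np.cos(t)+.008*np.sin(t))+zv*(r*np.sin(t)+.008*np.cos(t))+yv*y)[0] for r,y in((.11,.08),(.138,.03)))
    v=np.array([mx(t) for t in g]);return g[np.argmin(abs(v-ux))].round(3),int(st[k,4])
E
python3 -c "
from h import *;print(ang())"
python3 -m handwheel '[[[0,0,0],[0,0,0],0],[[0,0,0],[0,0,0],0],[[0,0,0],[0,0,0],0],[[0,0,0],[0,0,0],0],[[0,0,0],[0,0,0],0],[[0,0,0],[0,0,0],0],[[0,0,0],[0,0,0],0],[[0,0,0],[0,0,0],0],[[0,0,0],[0,0,0],0],[[0,0,0],[0,0,0],0]]'
python3 -c "
from h import *;print(ang())"
python3 -m handwheel '[[[0,0,0],[0,0,0],0],[[0,0,0],[0,0,0],0],[[0,0,0],[0,0,0],0]]'
python3 -c "
from h import *;print(ang())
s,A=now()
for th in(1.05,1,.9,.8,.7,.6,.5,.4,.3,.2,.1,0,-.07):
    B=K(th,.45+.65*th);print(th,*delta(A,B));A=B
"
```

```text
(np.float64(1.6), 7664)
t: 7.32
position: [0.5413, 0.0595, 0.2076]
tool_rot: [2.706, -0.002, 2.076]
ft_force: [-0.6, 0.5, -0.0]
gripper_width: -0.0
finger_force: 0.3
(np.float64(1.6), 7644)
t: 7.62
position: [0.5414, 0.0595, 0.2076]
tool_rot: [2.705, -0.002, 2.076]
ft_force: [-0.9, -0.5, -0.7]
gripper_width: 0.0002
finger_force: 0.3
(np.float64(1.6), 7659)
1.05 [-0.07  0.18 -0.16] [-0.002 -0.002 -0.002]
1 [-0.   -0.71  0.12] [-0.032  0.    -0.   ]
0.9 [ 0.   -1.41  0.3 ] [-0.065  0.     0.   ]
0.8 [ 0.   -1.4   0.35] [-0.065  0.     0.   ]
0.7 [ 0.   -1.39  0.4 ] [-0.065 -0.     0.   ]
0.6 [ 0.   -1.38  0.44] [-0.065  0.    -0.   ]
0.5 [-0.   -1.36  0.49] [-0.065 -0.     0.   ]
0.4 [ 0.   -1.35  0.54] [-0.065  0.     0.   ]
0.3 [ 0.   -1.33  0.58] [-0.065 -0.    -0.   ]
0.2 [-0.   -1.32  0.63] [-0.065  0.     0.   ]
0.1 [-0.   -1.3   0.67] [-0.065 -0.     0.   ]
0 [ 0.   -1.28  0.71] [-0.065 -0.    -0.   ]
-0.07 [-0.   -0.88  0.52] [-0.045  0.     0.   ]
```

```bash
sed -i 's/    n,l,st,_=cv2/    m[:100]=0;m[255:]=0;m[:,:190]=0;m[:,345:]=0\n    n,l,st,_=cv2/; s/L=l\[.*\]\];k/k/' h.py
python3 -c "
from h import *;print(ang());print(now()[0]['finger_force'])"
```

```text
(np.float64(1.02), 3556)
0.2641944006609265
```

The lid was caught at about 1.02 rad and is resting on the finger (finger force 0.3 N). Now I'll ease it down at about 0.17 rad/s.

```bash
python3 -m handwheel '[[[0,-0.2,0.04],[-0.0093,0,0],0],[[0,-0.2,0.04],[-0.0093,0,0],0],[[0,-0.2,0.04],[-0.0093,0,0],0],[[0,-0.2,0.04],[-0.0093,0,0],0],[[0,-0.2,0.04],[-0.0093,0,0],0],[[0,-0.2,0.04],[-0.0093,0,0],0],[[0,-0.2,0.04],[-0.0093,0,0],0],[[0,-0.2,0.05],[-0.0093,0,0],0],[[0,-0.2,0.05],[-0.0093,0,0],0],[[0,-0.2,0.05],[-0.0093,0,0],0],[[0,-0.2,0.05],[-0.0093,0,0],0],[[0,-0.2,0.05],[-0.0093,0,0],0],[[0,-0.2,0.05],[-0.0093,0,0],0],[[0,-0.2,0.05],[-0.0093,0,0],0],[[0,-0.2,0.05],[-0.0093,0,0],0],[[0,-0.2,0.05],[-0.0093,0,0],0],[[0,-0.2,0.05],[-0.0093,0,0],0],[[0,-0.2,0.05],[-0.0093,0,0],0]]'
python3 -c "
from h import *
from rig import snapshot
print(ang());s,A=now()
for th in(.8,.75,.7):print(th,delta(A,K(th,.45+.65*th)))
f=snapshot('side')['frame'][100:280,180:420,::-1]
cv2.imwrite('pics/e.png',cv2.resize(f,None,fx=3.3,fy=3.3,interpolation=cv2.INTER_CUBIC))"
```

```text
t: 9.22
position: [0.5175, 0.0463, 0.1826]
tool_rot: [2.537, -0.002, 2.076]
ft_force: [-0.7, -0.7, 0.1]
gripper_width: 0.0004
finger_force: 0.2
(np.float64(0.78), 4034)
0.8 (array([-0.1,  0.4, -0.3]), array([ 0.003, -0.001, -0.002]))
0.75 (array([-0.1 , -0.3 , -0.12]), array([-0.029, -0.001, -0.002]))
0.7 (array([-0.1 , -0.99,  0.1 ]), array([-0.062, -0.001, -0.002]))
```

View pics/e.png

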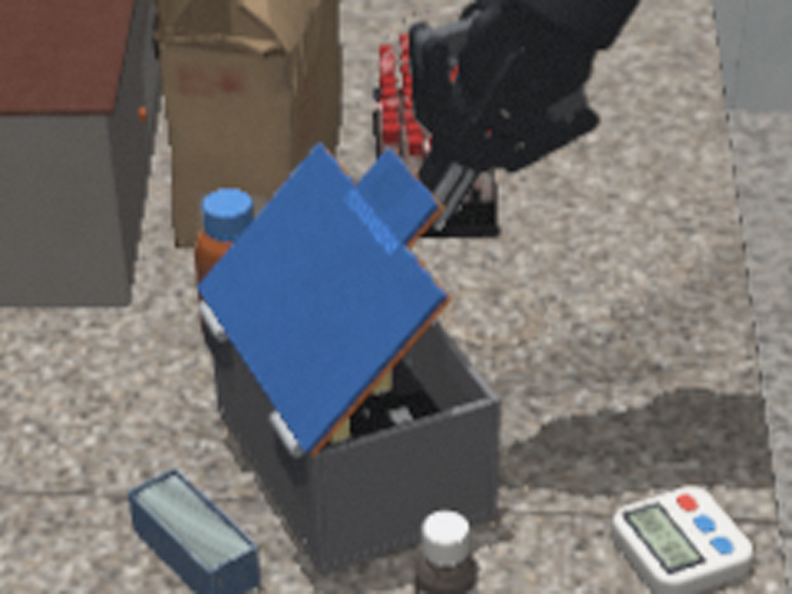

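The lid rests on the outer face of the finger at about 0.78, with the lip at (438,210) on the finger near its tip. I'll carry on lowering.

```bash
python3 -m handwheel '[[[-0.01,-0.2,0.05],[-0.0093,0,0],0],[[-0.01,-0.2,0.05],[-0.0093,0,0],0],[[-0.01,-0.2,0.05],[-0.0093,0,0],0],[[-0.01,-0.2,0.05],[-0.0093,0,0],0],[[-0.01,-0.2,0.05],[-0.0093,0,0],0],[[-0.01,-0.2,0.05],[-0.0093,0,0],0],[[-0.01,-0.2,0.05],[-0.0093,0,0],0],[[-0.01,-0.2,0.05],[-0.0093,0,0],0],[[-0.01,-0.2,0.05],[-0.0093,0,0],0],[[-0.01,-0.2,0.05],[-0.0093,0,0],0],[[0,-0.2,0.05],[-0.0093,0,0],0],[[0,-0.2,0.05],[-0.0093,0,0],0],[[0,-0.2,0.05],[-0.0093,0,0],0],[[0,-0.2,0.05],[-0.0093,0,0],0],[[0,-0.2,0.05],[-0.0093,0,0],0],[[0,-0.2,0.06],[-0.0093,0,0],0],[[0,-0.2,0.06],[-0.0093,0,0],0],[[0,-0.2,0.06],[-0.0093,0,0],0],[[0,-0.2,0.06],[-0.0093,0,0],0],[[0,-0.2,0.06],[-0.0093,0,0],0]]'
python3 -c "
from h import *
print(ang());s,A=now()
for th in(.5,.45,.4,.2):print(th,delta(A,K(th,.45+.65*th)))"
```

```text
t: 10.98
position: [0.4969, 0.0339, 0.149]
tool_rot: [2.351, -0.002, 2.076]
ft_force: [-0.2, 0.0, -0.4]
gripper_width: 0.0005
finger_force: 0.3
(np.float64(0.515), 4016)
0.5 (array([-0.01,  0.27, -0.08]), array([-0.006, -0.001, -0.003]))
0.45 (array([-0.01, -0.41,  0.17]), array([-0.038, -0.001, -0.003]))
0.4 (array([-0.02, -1.07,  0.46]), array([-0.071, -0.001, -0.003]))
0.2 (array([-0.02, -3.58,  1.94]), array([-0.201, -0.001, -0.003]))
```

```bash
python3 -m handwheel '[[[0,-0.19,0.07],[-0.01,0,0],0],[[0,-0.19,0.07],[-0.01,0,0],0],[[0,-0.19,0.07],[-0.01,0,0],0],[[0,-0.19,0.07],[-0.01,0,0],0],[[0,-0.19,0.07],[-0.01,0,0],0],[[0,-0.19,0.07],[-0.01,0,0],0],[[0,-0.19,0.07],[-0.01,0,0],0],[[0,-0.19,0.08],[-0.01,0,0],0],[[0,-0.19,0.08],[-0.01,0,0],0],[[0,-0.19,0.08],[-0.01,0,0],0],[[0,-0.19,0.08],[-0.01,0,0],0],[[0,-0.19,0.08],[-0.01,0,0],0],[[0,-0.19,0.08],[-0.01,0,0],0],[[0,-0.18,0.09],[-0.01,0,0],0],[[0,-0.18,0.09],[-0.01,0,0],0],[[0,-0.18,0.09],[-0.01,0,0],0],[[0,-0.18,0.09],[-0.01,0,0],0],[[0,-0.18,0.09],[-0.01,0,0],0],[[0,-0.18,0.09],[-0.01,0,0],0]]'
python3 -c "
from h import *
print(ang());s,A=now();print(s['joint_pos'].round(2))
for th in(.25,.2,.1,0,-.07):
  B=K(th,.45+.65*th);print(th,delta(A,B));A=B"
```

```text
t: 12.62
position: [0.4873, 0.0287, 0.1121]
tool_rot: [2.161, -0.002, 2.076]
ft_force: [-1.7, -0.3, -1.3]
gripper_width: -0.0001
finger_force: 0.7
(np.float64(0.245), 3859)
[-0.27 -0.32 -1.16 -0.09  0.62  1.07]
0.25 (array([-0.03,  0.45, -0.23]), array([ 0.022, -0.001, -0.003]))
0.2 (array([-0.  , -0.66,  0.31]), array([-0.032,  0.   ,  0.   ]))
0.1 (array([-0.  , -1.3 ,  0.67]), array([-0.065, -0.   ,  0.   ]))
0 (array([ 0.  , -1.28,  0.71]), array([-0.065, -0.   , -0.   ]))
-0.07 (array([-0.  , -0.88,  0.52]), array([-0.045,  0.   ,  0.   ]))
```

The lid is at about 0.24. Joint 3 is getting near its limit (−1.16 of −1.27), so I'll stop tilting and go straight down with the lip.

```bash
python3 -m handwheel '[[[0,-0.17,0.09],[0,0,0],0],[[0,-0.17,0.09],[0,0,0],0],[[0,-0.17,0.09],[0,0,0],0],[[0,-0.17,0.09],[0,0,0],0],[[0,-0.17,0.09],[0,0,0],0],[[0,-0.17,0.09],[0,0,0],0],[[0,-0.17,0.09],[0,0,0],0],[[0,-0.17,0.09],[0,0,0],0],[[0,-0.17,0.09],[0,0,0],0],[[0,-0.17,0.09],[0,0,0],0],[[0,-0.17,0.09],[0,0,0],0]]'
python3 -c "
from h import *
print(ang());s,A=now();print(s['joint_pos'].round(2),A[0].round(4))
phi=.59
for th in(.1,.05,0,-.05):
  B=K(th,phi);print(th,delta(A,B))"
```

```text
t: 13.58
position: [0.4855, 0.0277, 0.0912]
tool_rot: [2.162, -0.002, 2.076]
ft_force: [-1.1, -1.4, -0.1]
gripper_width: 0.0004
finger_force: 0.7
(np.float64(0.185), 3635)
[-0.27 -0.27 -1.2  -0.16  0.62  1.07] [0.4853 0.0277 0.0908]
0.1 (array([-0.01,  0.35, -0.35]), array([-0.002, -0.001, -0.003]))
0.05 (array([-0.01, -0.25, -0.01]), array([-0.002, -0.001, -0.003]))
0 (array([-0.01, -0.84,  0.36]), array([-0.002, -0.001, -0.003]))
-0.05 (array([-0.01, -1.4 ,  0.76]), array([-0.002, -0.001, -0.003]))
```

```bash
python3 -m handwheel '[[[0,-0.1,0.05],[0,0,0],0],[[0,-0.1,0.05],[0,0,0],0],[[0,-0.1,0.05],[0,0,0],0],[[0,-0.1,0.05],[0,0,0],0],[[0,-0.1,0.05],[0,0,0],0],[[0,-0.1,0.05],[0,0,0],0],[[0,-0.1,0.05],[0,0,0],0],[[0,-0.1,0.05],[0,0,0],0],[[0,-0.1,0.05],[0,0,0],0],[[0,-0.1,0.05],[0,0,0],0],[[0,-0.1,0.05],[0,0,0],0],[[0,-0.1,0.05],[0,0,0],0],[[0,-0.1,0.05],[0,0,0],0]]'
python3 -c "
from h import *
from rig import snapshot
print(ang());s,A=now();print(s['joint_pos'].round(2),A[0].round(4))
for th in(0,-.05,-.1):print(th,delta(A,K(th,.59)))
f=snapshot('side')['frame'][130:280,220:420,::-1]
cv2.imwrite('pics/g.png',cv2.resize(f,None,fx=4,fy=4,interpolation=cv2.INTER_CUBIC))
for r,y in((.138,.03),(.138,-.03),(.11,.08)):print(((proj('side',H-r*c+y*yv)-[220,130])*4).round(),((proj('side',H-r*c+y*yv+.008*zv)-[220,130])*4).round())"
```

```text
t: 14.72
position: [0.4838, 0.0269, 0.0769]
tool_rot: [2.162, -0.002, 2.076]
ft_force: [0.1, 0.2, -0.2]
gripper_width: 0.0006
finger_force: 0.0
(np.float64(0.095), 3520)
[-0.28 -0.24 -1.22 -0.22  0.63  1.07] [0.4837 0.0268 0.0766]
0 (array([-0.01,  0.44, -0.28]), array([-0.001, -0.001, -0.003]))
-0.05 (array([-0.01, -0.12,  0.12]), array([-0.001, -0.001, -0.003]))
-0.1 (array([-0.02, -0.66,  0.55]), array([-0.001, -0.001, -0.003]))
[451. 283.] [452. 269.]
[394. 215.] [394. 201.]
[448. 360.] [448. 346.]
```

View pics/g.png

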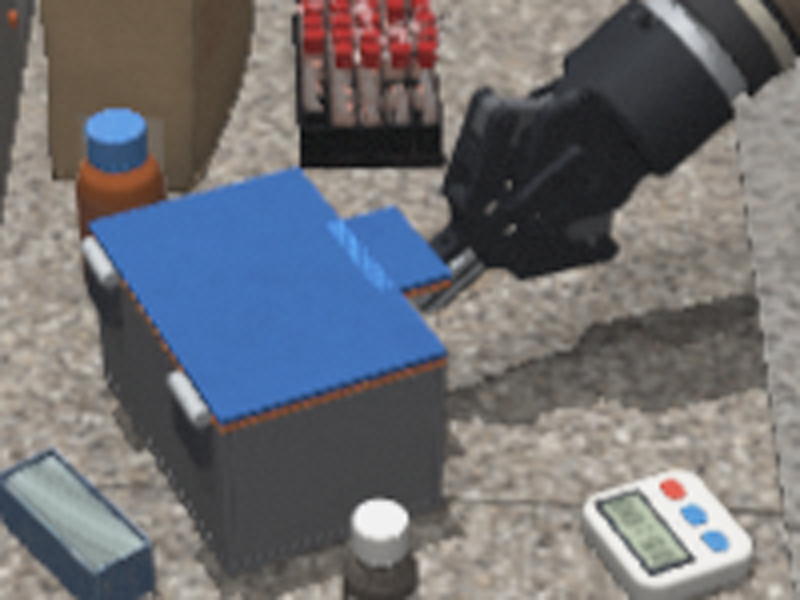

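The lid is fully shut: the lip corner is at (452,283) against a predicted (451,283), the finger sits a few mm below it, and the neighbouring objects haven't moved. Now I'll draw the hand clear, down a little first, then back with the tool steepening.

```bash
python3 -m handwheel '[[[0,-0.3,0.2],[0,0,0],0],[[0,-0.6,-0.8],[0.03,0,0],0],[[0,-0.6,-0.8],[0.06,0,0],0],[[0,-0.65,-0.76],[0.06,0,0],0],[[0,-0.7,-0.7],[0.06,0,0],0],[[0,-0.74,-0.67],[0.06,0,0],0],[[0,-0.78,-0.63],[0.06,0,0],0],[[0,-0.5,-1.2],[0.05,0,0],0],[[0,0,-1.5],[0.05,0,0],0],[[0,0,-1.5],[0.05,0,0],0],[[0,0,-1.5],[0.05,0,0],0],[[0,0,-1.5],[0.05,0,0],0],[[0,0,0],[0,0,0],0],[[0,0,0],[0,0,0],0]]'
python3 -c "
from h import *
from rig import snapshot
s,A=now();print(s['joint_pos'].round(2),(A[0]-H)@c)
a=[cv2.resize(snapshot(n)['frame'][y:y+200,x:x+200,::-1],None,fx=2,fy=2,interpolation=cv2.INTER_CUBIC) for n,y,x in(('top',120,250),('side',130,220))]
cv2.imwrite('pics/i.png',np.hstack(a))"
```

```text
t: 15.98
position: [0.3965, -0.0222, 0.1302]
tool_rot: [2.74, -0.001, 2.076]
ft_force: [0.0, 0.2, -0.0]
gripper_width: -0.0001
finger_force: 0.0
[-0.24 -0.33 -0.78  0.82  0.27  0.87] -0.25205880404015385
```

View pics/i.png

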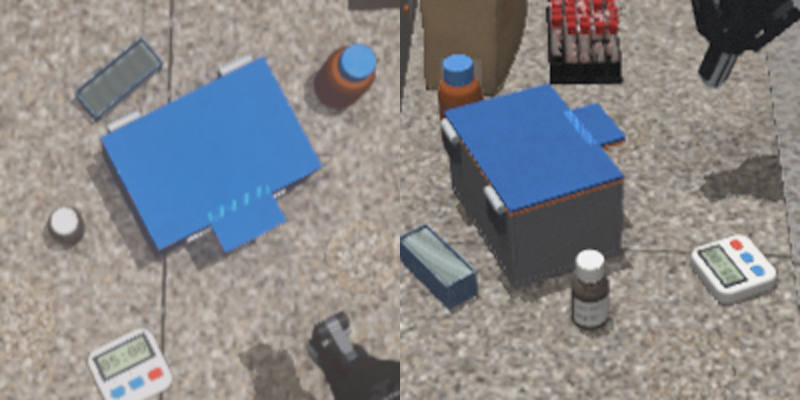

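The lid is shut, the hand is well clear in front (finger at (335,340) in the top crop), and everything around the case is still in place.

```bash
python3 -c "
from rig import workorder;print(workorder.close_job())"
```

```text
the job is handed in; nothing more can be done
None
```

The lid was tipped from behind and let fall, caught on the outside of a finger at about 1.02 rad and eased down fully shut; the hand is clear, the objects around the case look unmoved, and the job was handed in after about 16 s.

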